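Lock the water filter cover with the flat-bladed key

ROBOT

A 6-joint arm with a two-finger parallel gripper is mounted at the origin on a cart in front of the work surface, level with it; the furniture and walls round the work are solid. World frame = base frame: x ahead of the robot, y to its left, z up, the work surface at z = 0. Lengths are in m, angles in rad, forces in N, time in s.
With the tool pointing down it reaches from about 0.275 to 0.725 m from the base axis. Payload 15.9 kg.
Tool frame: the origin (TCP) lies on the centre line of the jaws, within the pads' length; the fingertips stand 25 mm ahead of it and the grasp point (between the pads) lies 6 mm ahead of it; z points along the fingers, y is the line along which they close (so a half turn about z gives the same grasp; the last joint's range is limited). The gripper opens to 85 mm and grips with 20 to 120 N. Pads are 22 mm wide; open, the fingers measure 114 mm over their backs; the gripper's body (76 mm by 85 mm) begins 54 mm behind the grasp point. The pads swing forward as they close: fully open they stand 13 mm farther back than shut.
Start: joints at [-1.188, 0.213, -0.034, 1.323, 0, 1.571], TCP at [0.187, -0.464, 0.256] pointing down, gripper open.
Joint ranges: [-2.98, 2.98], [-0.74, 1.72], [-1.14, 1.35], [-2.1, 2.04], [-1.57, 1.44], [-3.14, 3.14]. Speed limits (rad/s): [1.89, 1.89, 2.39, 2.57, 3.14, 3.14].

INTERFACE

Orientations are given as a rotation vector (axis times angle).
In Python, from bench import manip gives the robot as it stands. Calls block until the motion is done:
- manip.movep(position, orientation): joint-space move of the TCP to a pose.
- manip.move_straight(position, max_speed=0.15, rotation=None, until_force=None): straight line of the TCP; rotation=None keeps the orientation; max_speed is the mean speed in m/s. With until_force (N) it stops when the force on the tool has changed by that much, and returns True; else False.
- manip.movej(angles): joint-space move.
- manip.grip(opening, grasp_force=None): opening from 0.0 (shut) to 1.0 (fully open); grasp_force is the grip in N (None keeps the last); returns when the fingers have stopped.
- manip.hold(seconds).
- manip.inverse_kinematics(position, orientation): joint angles nearest the present ones, or None.
- manip.get_obs(): the state.
- manip.get_image(name): name is "side" or "top" or "wrist"; returns the picture (400x640x3 uint8, red, green, blue); there is no depth.
- manip.camera_params(name): a dict with "fx", "fy", "cx", "cy" (pixels), "rvec" (rotation vector, rad) and "tvec" (3), from world to camera coordinates, as OpenCV has them; the wrist camera has in their place "hand_eye" (4x4, takes a point from camera to tool coordinates, whose origin is the TCP and whose axes are the flange's). Camera axes: x right, y down, z forward; pixel columns grow to the right and rows downward; lengths in m; the calibration is good to about 2 mm. A picture is of the moment at which its call begins: read the wrist's pose just before it. camera_params takes no time and is no camera call.
A pose or a line that the arm cannot do raises manip.MotionError and nothing moves.
- manip.hand_in(): hands the job in; it is judged then, once.
The state is a dict: "t": time; "joint_positions": joint angles; "dq": joint speeds; "tau": joint torques, N m; "tcp_pos": TCP position; "eef_rot": TCP orientation; "wrist_force": force on the tool from outside, world axes, zero at the start; "ft_torque": the same for the moment, N m; "grip_width": opening from 0.0 (shut) to 1.0 (fully open); "grip_force": force on a finger pad.
Only numpy, scipy, OpenCV 4.12 (cv2) and the standard library are available. Lean on these libraries where they do the work, as an engineer would, in place of code of your own. Each camera call takes 0.05 s, during which the arm holds its last target. There are 200 camera calls.

TASK

The service cover of the water filter is still loose. Pick up the orange flat-bladed key, set it in its slanted wooden rest and let go, then take it again so that its blade points down and use it to turn the slotted cam lock on the cover a quarter turn clockwise, fully home against its stop. Finally put the key back in its rest, and leave the timer, the lemon and the lime where they are.

Things in the scene. Friction and masses are not known exactly. Their poses are not given: they have to be found in the camera images.
- key: Loose key, 170 mm long, about 0.14 kg: orange handle 110 long (x), 30 wide (y), 26 thick (z), then a steel blade 60 long, 30 wide (y), 5 thick (z). +x points from blade to handle. Origin on the underside, halfway along; handle spans x -25 to +85 mm, blade -85 to -25; axis at z +13; centre of mass near x = 0. Lies flat on the worktop at first, z up.
- key_tip (a point): Middle of the blade's end, on the key's axis (key frame -85, 0, +13 mm). Its axes are those of the key.
- key_butt (a point): Middle of the handle's free end, on the key's axis (key frame +85, 0, +13 mm). Its axes are those of the key.
- rest: Fixed wooden key rest; origin under the middle of its 130 x 70 mm base, z up. A trough rises at 45 degrees towards its +x: floor 105 mm long from a foot stop, walls 36 mm apart (flared above) along the lowest 82 mm. The key lies in it by its weight, blade down, tip on the stop, a broad (30 mm) handle face on the floor; its upper 65 mm stick out. Let go a little high, it slides down.
- rest_tip (a point): Where the key's tip point is when the key lies in the rest (rest frame -49, 0, +31 mm). Axes of the rest. The key's axis then runs 13 mm over the trough floor; the walls' flared tops reach about 30 mm off the floor.
- rest_butt (a point): Where the key's butt point is when the key lies in the rest (rest frame +71, 0, +151 mm). Axes of the rest.
- filter: Fixed white water filter, a box 164 (x) x 124 (y) x 52 mm high, origin under its middle, z up; aluminium cover 140 x 100 x 7 mm on top. The grey round cam lock (56 mm across, 16.5 tall) sits mid-cover; its red tab, at one end of the slot, points to a red dot when open and to a green dot (filter's -y) when locked. Turning draws the cover down 4 mm.
- cam_slot (a point): Centre of the cam lock's top, on its axis, 79 mm above the worktop when open, 75 mm when locked. Turns with the cam: x lies along the slot (to the red tab), z is up. Slot 46 mm long, closed at both ends, 10 mm wide at the bottom with sloping lead-ins from about 20 mm at the top, 12.5 mm deep. The 5 mm blade has some 10 degrees of play in it before the cam turns.
- cam (a joint): Cam lock angle in rad: 0 open, grows clockwise seen from above, stop at 1.571 (locked). It stays where it is left; friction about 0.12 N m.
- kitchen_timer: Loose white round kitchen timer, 64 mm across, 58 mm high, origin under its middle. A bystander.
- lemon: Loose yellow lemon, 71 x 53 x 51 mm, origin under its middle. A bystander.
- lime: Loose green lime, 48 x 44 x 45 mm, origin under its middle. A bystander.
Things that resemble listed ones, but are neither listed nor needed, are in the scene too. What is meant by the rest is not pink, and is the larger of those in its own colour.

How it is judged:
On the way, in this order (a step that is already met when the one before it is completed fails the run):
1. the key lies in the rest, tip at the foot stop, let go (distance between key_tip and rest_tip below 0.015 m and distance between key_butt and rest_butt below 0.025 m and contact force between the fingers and key below 0.1 N and linear speed of key below 0.03 m/s), for 0.2 s.
2. the upright key's blade is in the slot of the still open cam lock (horizontal distance between key_tip and cam_slot below 0.01 m and z of key_tip in the frame of cam_slot below -0.005 m and angle between key's own x axis and vertical below 0.2 rad and value of joint cam below 0.5 rad), for 0.1 s.
3. the cam lock is turned home, within 0.12 rad of its stop, with the blade in its slot (horizontal distance between key_tip and cam_slot below 0.01 m and z of key_tip in the frame of cam_slot below -0.005 m and value of joint cam above 1.45 rad), for 0.1 s.
At the end, for the whole second after the job is handed in: The cam lock stands within 0.12 rad of its locked stop (1.571 rad), and the key lies at rest in the slanted rest, let go: blade tip within 15 mm and handle end within 25 mm of their places there (value of joint cam above 1.45 rad and distance between key_tip and rest_tip below 0.015 m and distance between key_butt and rest_butt below 0.025 m and contact force between the fingers and key below 0.1 N and linear speed of key below 0.02 m/s); the robot touches nothing.
It fails at once if the kitchen timer is pushed more than 40 mm from its place (distance of kitchen_timer from where it was at the start of the episode above 0.04 m).
It fails at once if the lemon is pushed more than 40 mm from its place (distance of lemon from where it was at the start of the episode above 0.04 m).
It fails at once if the lime is pushed more than 40 mm from its place (distance of lime from where it was at the start of the episode above 0.04 m).
It also fails if it takes over 72 s, if anything falls off the work surface, if the arm or the gripper's body presses on something with over 40 N, if the wrist force passes 120 N, or if a joint passes its speed limit or range.

## Working session

There is one attempt and no reset: what is moved stays moved. The work goes in short steps, each a Python script; the robot and the scene stay as the last script left them, time stands still between calls to the robot, and variables do not carry over. Pictures are saved under pics/ and viewed, at most 10 in all, crops included, and the job is handed in when it is done.

```bash
mkdir -p pics; ls; python3 - <<'E'
from bench import manip
import cv2
for n in ("top","side"):
    im=manip.get_image(n); cv2.imwrite(f"pics/{n}0.png",im[:,:,::-1]); print(n,manip.camera_params(n))
o=manip.get_obs(); print(o['t'],o['eef_rot']); print(manip.camera_params("wrist"))
E
```

```text
pics
top {'fx': 500.08255768347976, 'fy': 500.08255768347976, 'cx': 309.5397005623201, 'cy': 200.57040211163715, 'rvec': array([ 2.13482064, -2.11734709,  0.16123429]), 'tvec': array([0.15298307, 0.53602534, 1.34106526])}
side {'fx': 406.8709477405755, 'fy': 406.8709477405755, 'cx': 322.4618522519411, 'cy': 193.8601997564331, 'rvec': array([ 0.64518756, -2.42120499,  1.42198877]), 'tvec': array([0.50756917, 0.16452587, 1.10121203])}
0.1 [-3.08326291e+00 -5.97404613e-01  3.16698981e-04]
{'fx': 285.0195989269434, 'fy': 285.0195989269434, 'cx': 316.6583351435665, 'cy': 201.5791199625311, 'hand_eye': array([[-2.46576909e-05, -9.62458300e-01, -2.71429587e-01,
         6.83307275e-02],
       [ 9.99999508e-01, -2.92908592e-04,  9.47776657e-04,
         7.10306447e-04],
       [-9.91699568e-04, -2.71429430e-01,  9.62457833e-01,
        -1.17910703e-01],
       [ 0.00000000e+00,  0.00000000e+00,  0.00000000e+00,
         1.00000000e+00]])}
```

View pics/top0.png

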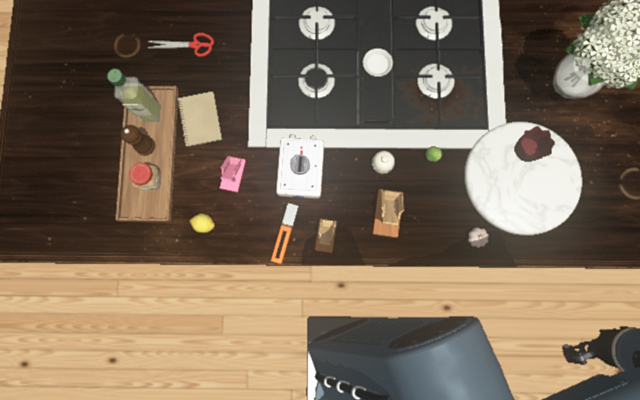

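View pics/side0.png

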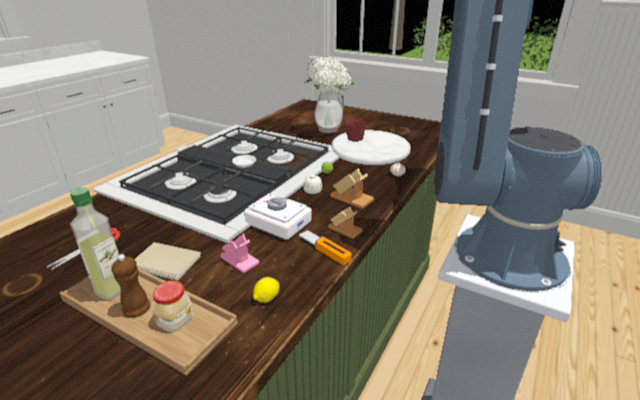

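The top view shows three rest-like objects: pink at (232,173), small wood at (326,235) and large wood at (389,213). The large wooden one fits because it is not pink and is the bigger of the two in its colour. The key is at (283,235), the filter at (300,167), the timer at (383,161), the lemon at (202,223) and the lime at (434,154). I'll confirm with an enlarged crop.

```bash
cat > h.py <<'E'
import numpy as np, cv2
from scipy.spatial.transform import Rotation as R
from bench import manip
def cam(n):
    c=manip.camera_params(n); K=np.array([[c['fx'],0,c['cx']],[0,c['fy'],c['cy']],[0,0,1]])
    if n=='wrist':
        o=manip.get_obs(); T=np.eye(4); T[:3,:3]=R.from_rotvec(o['eef_rot']).as_matrix(); T[:3,3]=o['tcp_pos']
        W=T@c['hand_eye']; return K,W[:3,:3],W[:3,3]
    r=R.from_rotvec(c['rvec']).as_matrix(); return K,r.T,-r.T@c['tvec']
def ray(C,px,z):
    K,r,p=C; px=np.atleast_2d(np.asarray(px,float))
    d=(r@np.linalg.inv(K)@np.c_[px,np.ones(len(px))].T).T
    return p+d*((z-p[2])/d[:,2])[:,None]
def proj(C,P):
    K,r,p=C; q=(K@r.T@(np.atleast_2d(P)-p).T).T; return q[:,:2]/q[:,2:]
E
python3 - <<'E'
from h import *
im=cv2.imread('pics/top0.png'); C=cam('top')
crop=cv2.resize(im[125:275,210:450],None,fx=3.3,fy=3.3,interpolation=cv2.INTER_CUBIC); cv2.imwrite('pics/crop.png',crop)
hsv=cv2.cvtColor(im,cv2.COLOR_BGR2HSV)
m=cv2.inRange(hsv,(5,170,150),(20,255,255)); m[:200]=0;m[265:]=0;m[:,:260]=0;m[:,305:]=0
c=max(cv2.findContours(m,0,1)[0],key=cv2.contourArea); r=cv2.minAreaRect(c); print('handle px',r, ray(C,cv2.boxPoints(r),.026))
for n,p in dict(rest=(389,213),small=(326,235),filt=(300,167),timer=(383,161),lemon=(202,223),lime=(434,154)).items(): print(n,ray(C,p,.03))
E
```

```text
handle px ((273.5, 251.00001525878906), (0.9486830234527588, 12.332883834838867), 18.434947967529297) [[0.37998004 0.26258944 0.026     ]
 [0.41240802 0.25247046 0.026     ]
 [0.41159653 0.24995087 0.026     ]
 [0.37917582 0.26007807 0.026     ]]
rest [[ 0.50388939 -0.06428191  0.03      ]]
small [[0.44097913 0.11108266 0.03      ]]
filt [[0.63406702 0.18569872 0.03      ]]
timer [[ 0.65289762 -0.04981773  0.03      ]]
lemon [[0.47185497 0.45778125 0.03      ]]
lime [[ 0.67414789 -0.1946901   0.03      ]]
```

View pics/crop.png

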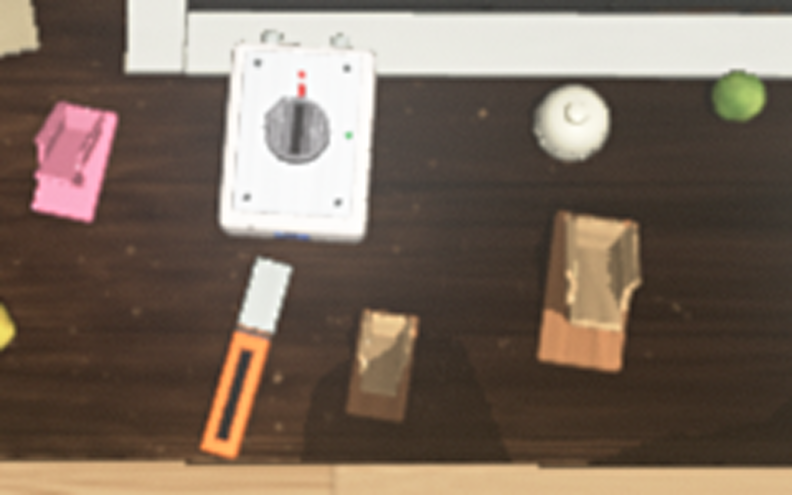

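In the crop, the large wooden rest (589,290), the filter with its slot and red dot (300,85), the green dot (348,135) and the key are all clear. Which way the rest rises isn't clear, so I'll look with the wrist camera.

```bash
python3 - <<'E'
from h import *
import pickle
S={}
ims=[]
for i,p in enumerate([(.42,-.06,.33),(.50,.21,.33)]):
    manip.movep(p,(np.pi,0,0)); manip.hold(.3)
    C=cam('wrist'); im=manip.get_image('wrist')[:,:,::-1]; S[i]=(C,im); cv2.imwrite(f'pics/w{i}.png',im)
    print(manip.get_obs()['t'],C[2], manip.get_obs()['joint_positions'])
pickle.dump(S,open('w.pkl','wb'))
s=cv2.imread('pics/side0.png')[150:250,280:420]
cv2.imwrite('pics/m.png',np.vstack([np.hstack([S[0][1],])[:,:],cv2.resize(s,(280,200),interpolation=cv2.INTER_CUBIC) if 0 else np.hstack([cv2.resize(s,(280,200),interpolation=cv2.INTER_CUBIC),np.zeros((200,360,3),np.uint8)])]))
E
```

```text
2.175 [ 0.48861861 -0.06121549  0.44782615] [-1.42505418e-01  5.56016405e-02 -3.23819778e-02  1.48290810e+00
 -1.80531461e-05  2.99955703e+00]
7.2417 [0.56864818 0.20916492 0.44790989] [ 3.97569046e-01  3.08088229e-01  2.76082509e-01  1.53876049e+00
  1.38509765e-05 -2.74394352e+00]
```

View pics/m.png

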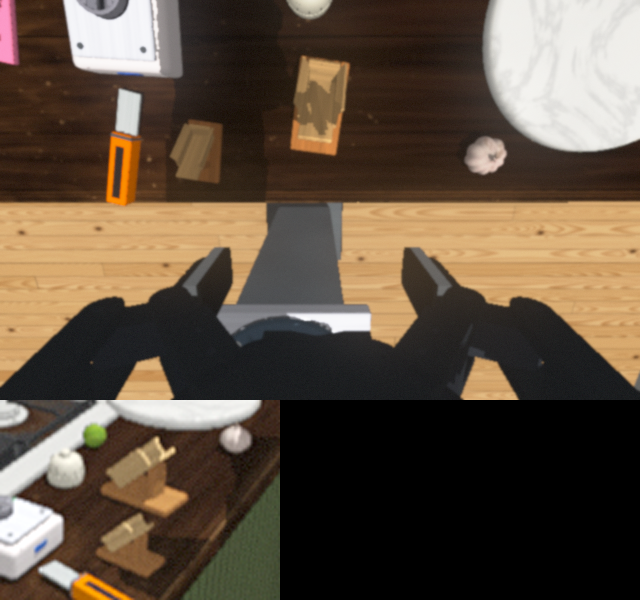

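View pics/w1.png

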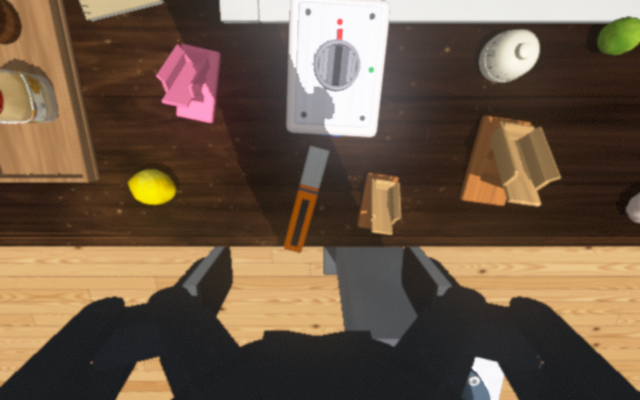

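The rest rises towards the robot: in the side inset its high end and bare base are on the robot side (base edge at about (314,150) in the wrist view). Next I'll take closer wrist views for measuring, with j6 near 0.

```bash
python3 - <<'E'
from h import *
import pickle
S={}
for n,p in dict(filt=(.67,.18,.22),key=(.50,.24,.20),rest=(.58,-.065,.25)).items():
    try: manip.movep(p,(0,np.pi,0))
    except manip.MotionError as e: print(n,e); continue
    manip.hold(.25)
    C=cam('wrist'); im=manip.get_image('wrist')[:,:,::-1]; S[n]=(C,im); cv2.imwrite(f'pics/w_{n}.png',im)
    o=manip.get_obs(); print(n,o['t'],C[2],o['joint_positions'].round(2))
pickle.dump(S,open('w2.pkl','wb'))
for n in S: S[n]=S[n][1][:250,120:520]
k=list(S); cv2.imwrite('pics/m2.png',np.vstack([np.hstack([S[k[0]],S[k[1]]]),np.hstack([S[k[2]],np.zeros_like(S[k[2]])])]))
E
```

```text
filt 10.0833 [0.60111981 0.17920925 0.33803044] [0.26 0.65 0.54 1.46 0.   0.26]
key 11.1417 [0.4319414  0.23902862 0.31772032] [ 0.45  0.34 -0.    1.22 -0.    0.45]
rest 12.6583 [ 0.5111722  -0.06500233  0.36784757] [-0.11  0.39  0.19  1.37  0.   -0.11]
```

View pics/m2.png

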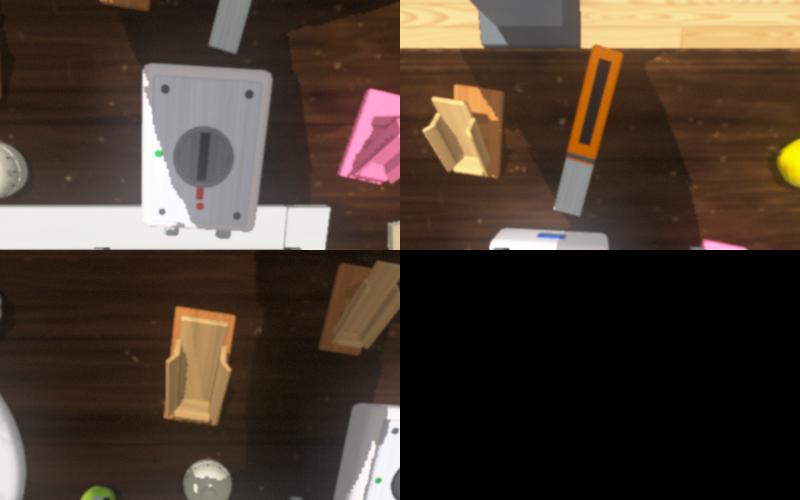

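The close views show the key with its orange handle at about (715,105) of the image, the filter cam at (323,156) and the rest's base corners near (297,57), (356,65), (284,167) and (336,174). Now I'll measure them.

```bash
python3 - <<'E'
from h import *
import pickle
S=pickle.load(open('w2.pkl','rb'))
def blob(im,lo,hi,box):
    x0,y0,x1,y1=box; h=cv2.cvtColor(im,cv2.COLOR_BGR2HSV); m=cv2.inRange(h,lo,hi); k=np.zeros_like(m); k[y0:y1,x0:x1]=m[y0:y1,x0:x1]
    return k,max(cv2.findContours(k,0,cv2.CHAIN_APPROX_NONE)[0],key=cv2.contourArea)
C,im=S['key']
m,c=blob(im,(3,120,80),(20,255,255),(270,40,350,165)); r=cv2.minAreaRect(c); P=ray(C,cv2.boxPoints(r),.026); print('key',r); print(P.round(4)); print(np.linalg.norm(np.diff(P,axis=0),axis=1))
tip=ray(C,[(275.5,210),(301,215.5)],.0155); print('bladeend',tip,np.linalg.norm(tip[0]-tip[1]))
C,im=S['filt']
mid=lambda c:c.reshape(-1,2).mean(0)
hsv=cv2.cvtColor(im,cv2.COLOR_BGR2HSV)
for n,lo,hi,b in (('green',(45,80,50),(85,255,255),(260,135,300,170)),):
    k,c=blob(im,lo,hi,b); p=np.argwhere(k)[:,::-1].mean(0); print(n,p,ray(C,p,.063))
k,c=blob(im,(0,90,60),(10,255,255),(300,180,340,220)); 
n,l,st,ce=cv2.connectedComponentsWithStats(k); print('red',st[1:],ce[1:],ray(C,ce[1:],.063))
g=cv2.cvtColor(im,cv2.COLOR_BGR2GRAY); 
hc=cv2.HoughCircles(cv2.GaussianBlur(g,(3,3),0)[100:215,250:400],cv2.HOUGH_GRADIENT,1.5,50,param1=100,param2=15,minRadius=24,maxRadius=36); hc=hc[0,0]+[250,100,0]; print('cam',hc,ray(C,hc[:2],.079))
sl=np.zeros_like(g); sl[:]=255; sl[132:178,300:345]=g[132:178,300:345]; q=np.argwhere(sl<45)[:,::-1]; print('slot',len(q),ray(C,q.mean(0),.07),cv2.fitLine(q.astype(np.float32),2,0,.01,.01).ravel())
sc=np.array([(285,89),(369,94),(282,211),(357,215)],float); Q=ray(C,sc,.063); print('screws',Q.round(4),Q.mean(0))
C,im=S['rest']
m,c=blob(im,(5,70,50),(25,255,255),(275,45,370,185)); h=cv2.convexHull(c); print('rest hull',cv2.approxPolyDP(h,3,True).reshape(-1,2).tolist(),cv2.minAreaRect(c))
cv2.imwrite('pics/restbig.png',cv2.resize(im[45:185,270:375],None,fx=4.2,fy=4.2,interpolation=cv2.INTER_CUBIC))
a=S['filt'][1][120:230,270:370]; cv2.imwrite('pics/big.png',np.hstack([cv2.resize(im[45:185,270:370],(420,588),interpolation=cv2.INTER_CUBIC),cv2.resize(a,(380,588),interpolation=cv2.INTER_CUBIC)]))
E
```

```text
key ((317.73583984375, 101.14407348632812), (114.41985321044922, 73.77501678466797), 83.72270965576172)
[[0.3671 0.2001 0.026 ]
 [0.3605 0.2677 0.026 ]
 [0.464  0.2834 0.026 ]
 [0.4721 0.2087 0.026 ]]
[0.06784537 0.10468002 0.07515003]
bladeend [[0.52686019 0.19289637 0.0155    ]
 [0.53331151 0.22113079 0.0155    ]] 0.028962077176214657
green [277.97222222 153.08333333] [[0.63054492 0.14194063 0.063     ]]
red [[317 189   6  10  41]
 [317 203   6   6  24]] [[319.26829268 193.24390244]
 [319.83333333 205.875     ]] [[0.67012887 0.18155971 0.063     ]
 [0.68323579 0.18216381 0.063     ]]
cam [322.75       156.25        31.04999924] [[0.63165855 0.18447708 0.079     ]]<stdin>:19: RuntimeWarning: Mean of empty slice.
  ret = um.true_divide(
Traceback (most recent call last):
cv2.error: OpenCV(4.12.0) /io/opencv/modules/imgproc/src/linefit.cpp:50: error: (-215:Assertion failed) count > 0 in function 'fitLine2D_wods'
```

```bash
python3 - <<'E'
from h import *
import pickle
S=pickle.load(open('w2.pkl','rb'))
C,im=S['key']; h=cv2.cvtColor(im,cv2.COLOR_BGR2HSV)
print('handle hsv',h[90,292],h[130,305],h[100,300],'wood',h[190,325],h[100,330], 'floor',h[20,350])
k=cv2.inRange(h,(3,200,120),(20,255,255)); k[:42]=0;k[165:]=0;k[:,:270]=0;k[:,:][:, 345:]=0
k=cv2.morphologyEx(k,cv2.MORPH_OPEN,np.ones((2,2)))
c=max(cv2.findContours(k,0,cv2.CHAIN_APPROX_NONE)[0],key=cv2.contourArea); r=cv2.minAreaRect(c); P=ray(C,cv2.boxPoints(r),.026); print('key',r); print(P.round(4)); print(np.linalg.norm(np.diff(P,axis=0),axis=1))
C,im=S['filt']
a=im[120:230,270:370]
sc=np.array([(285,89),(369,94),(282,211),(357,215)],float); Q=ray(C,sc,.063); print('screws',Q.round(4),Q.mean(0))
g=cv2.cvtColor(im,cv2.COLOR_BGR2GRAY); print(g[140:172:8,312:334:2])
C,im=S['rest']
h=cv2.cvtColor(im,cv2.COLOR_BGR2HSV); k=cv2.inRange(h,(5,60,100),(25,255,255)); k[:45]=0;k[185:]=0;k[:,:275]=0;k[:,370:]=0
c=max(cv2.findContours(k,0,cv2.CHAIN_APPROX_NONE)[0],key=cv2.contourArea)
print('rest',cv2.approxPolyDP(cv2.convexHull(c),3,True).reshape(-1,2).tolist())
cv2.imwrite('pics/big.png',np.hstack([cv2.resize(im[45:185,270:370],(420,588),interpolation=cv2.INTER_CUBIC),cv2.resize(a,(380,418),interpolation=cv2.INTER_CUBIC).copy() if 0 else cv2.resize(S['key'][1][30:225,265:360],(286,588),interpolation=cv2.INTER_CUBIC)]))
E
```

```text
handle hsv [ 12 142  61] [10 62 49] [ 15 255 173] wood [ 13 101  53] [ 15 253 162] floor [ 21 105 247]
key ((316.0007629394531, 102.58018493652344), (32.47773742675781, 109.64639282226562), 13.495734214782715)
[[0.4621 0.209  0.026 ]
 [0.3648 0.2354 0.026 ]
 [0.3712 0.2647 0.026 ]
 [0.4698 0.2411 0.026 ]]
[0.1007732  0.02993426 0.1013783 ]
screws [[0.5732 0.1504 0.063 ]
 [0.5774 0.2264 0.063 ]
 [0.6887 0.1439 0.063 ]
 [0.6929 0.22   0.063 ]] [0.63305779 0.18514829 0.063     ]
[[100  99  97  96  76  63  62  61  61  87  97]
 [100 101  99  94  70  65  64  61  72  96  97]
 [102 101 101  86  67  65  65  64  86  96  97]
 [104 101 102  79  69  66  66  69  95 100 100]]
rest [[296, 56], [355, 66], [351, 121], [335, 175], [283, 167], [285, 111]]
```

View pics/big.png

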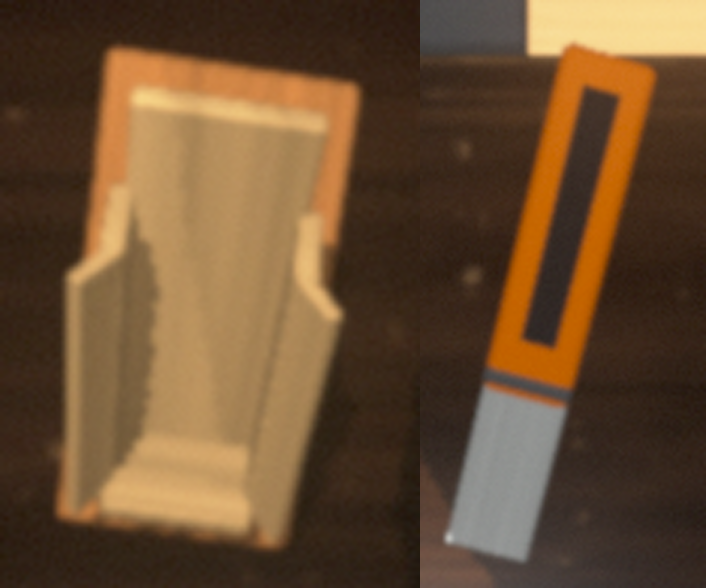

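```bash
python3 - <<'E'
from h import *
import pickle
S=pickle.load(open('w2.pkl','rb'))
C=S['key'][0]
H=ray(C,[(315.8,44.6),(343.1,52.6),(287.3,153.4),(317.1,160)],.026); B=ray(C,[(274.3,210.1),(299.9,215.7)],.0155)
print(H.round(4),B.round(4))
butt=H[:2].mean(0); front=H[2:].mean(0); tip=B.mean(0); print('butt',butt,'front',front,'tip',tip, np.linalg.norm((butt-tip)[:2]),np.linalg.norm((butt-front)[:2]))
for a,b in((butt,tip),(butt,front)): d=a-b; print(np.degrees(np.arctan2(d[1],d[0])))
C=S['rest'][0]
for z in (0,.012,.02):
    Q=ray(C,[(295,56.4),(355.2,65.2),(284.3,168.3),(337.9,175.2)],z)
    d=Q[:2].mean(0)-Q[2:].mean(0); w=Q[1]-Q[0]; w2=Q[3]-Q[2]
    print(z,'c',Q.mean(0).round(4),'L',np.linalg.norm(d),'W',np.linalg.norm(w),np.linalg.norm(w2),'yaw',np.degrees(np.arctan2(d[1],d[0])),np.degrees(np.arctan2(w[1],w[0]))-90, np.degrees(np.arctan2(w2[1],w2[0]))-90)
    print(Q.round(4).tolist())
E=ray(C,np.array([(132,92),(327,115)])/4.2+[270,45],.096); print('floor end',E.round(4),np.linalg.norm(E[0]-E[1]))
F=ray(C,np.array([(140,437),(250,447)])/4.2+[270,45],.022); print('floor foot',F.round(4),np.linalg.norm(F[0]-F[1]))
E
```

```text
[[0.3641 0.238  0.026 ]
 [0.3708 0.2633 0.026 ]
 [0.4634 0.2089 0.026 ]
 [0.4701 0.2391 0.026 ]] [[0.527  0.1916 0.0155]
 [0.5335 0.2199 0.0155]]
butt [0.36741878 0.25062811 0.026     ] front [0.46672306 0.22401338 0.026     ] tip [0.53026117 0.20572794 0.0155    ] 0.16891911686300004 0.10280896577253039
164.58498949945889
164.99664844426977
0 c [ 0.5086 -0.0639  0.    ] L 0.13290519214021965 W 0.07155752443499541 0.07035408423757851 yaw 172.63706763838363 -7.524405410743611 -7.327431278772835
[[0.438, -0.0908, 0.0], [0.4474, -0.0199, 0.0], [0.57, -0.1073, 0.0], [0.579, -0.0375, 0.0]]
0.012 c [ 0.5087 -0.0639  0.012 ] L 0.12856953127482465 W 0.06922315996569739 0.06805897864510661 yaw 172.63706763838363 -7.524405410743583 -7.327431278772892
[[0.4404, -0.09, 0.012], [0.4495, -0.0214, 0.012], [0.5681, -0.1059, 0.012], [0.5768, -0.0384, 0.012]]
0.02 c [ 0.5088 -0.0639  0.02  ] L 0.1256790906978947 W 0.06766691698616537 0.06652890825012535 yaw 172.63706763838363 -7.524405410743597 -7.327431278772963
[[0.442, -0.0894, 0.02], [0.4509, -0.0223, 0.02], [0.5668, -0.105, 0.02], [0.5753, -0.039, 0.02]]
floor end [[ 0.4655 -0.0786  0.096 ]
 [ 0.4698 -0.0379  0.096 ]] 0.04096861678601959
floor foot [[ 0.5433 -0.0812  0.022 ]
 [ 0.5461 -0.0498  0.022 ]] 0.03154894005416417
```

```bash
cat >> h.py <<'E'
def Tm(r,p): T=np.eye(4); T[:3,:3]=r; T[:3,3]=p; return T
Rz=lambda d:R.from_euler('z',d,degrees=True).as_matrix()
def xz(x,z): return np.c_[x,np.cross(z,x),z].astype(float)
KEY=Tm(Rz(164.7),(.4488,.2282,0)); REST=Tm(Rz(172.6),(.5087,-.0632,0)); CAM=np.array([.6322,.1848]); FYAW=-3.0
s=np.sqrt(.5)
# key in rest: tip point (-85,0,13) at rest_tip
KR=np.c_[[s,0,s],[0,1,0],[-s,0,s]]
def keyrest(along=0,normal=0):
    p=np.array([-.049,0,.031])+KR@np.array([along,0,normal])-KR@np.array([-.085,0,.013]); return REST@Tm(KR,p)
t=np.radians(30); GR=xz([np.cos(t),0,-np.sin(t)],[-np.sin(t),0,-np.cos(t)])
G1=Tm(GR,np.array([.057,0,.025])-.006*GR[:,2])          # tool in key, first grasp
GR2=xz([0,0,-1],[-1,0,0]); G2=Tm(GR2,np.array([.053,0,.013])-.006*GR2[:,2])  # tool in key, axial grasp
def pv(T): return T[:3,3],R.from_matrix(T[:3,:3]).as_rotvec()
def sh(T,d): T=T.copy(); T[:3,3]+=d; return T
def camtool(yaw,tipz,G=G2):  # tool yaw (deg, of tool x); tip on cam axis
    r=xz(Rz(yaw)[:,0],[0,0,-1]); return Tm(r,np.r_[CAM,tipz+.085+.053+.006])
E
python3 - <<'E'
from h import *
def chk(n,T): q=manip.inverse_kinematics(*pv(T)); print(n,T[:3,3].round(3),None if q is None else np.round(q,2))
g=KEY@G1; chk('pre',sh(g,-.07*g[:3,2])); chk('grasp',g); chk('lift',sh(g,[0,0,.15]))
for a,n in((.004,.08),(.004,.002)): chk('place',keyrest(a,n)@G1)
r=keyrest()@G2; chk('rg',r); chk('rgpre',sh(r,-.1*r[:3,2])); chk('rgout',sh(r,keyrest()[:3,2]*.09))
for y in(-93,-145,-196,-200): chk(y,camtool(y,.068)); 
chk('over',camtool(-93,.12))
E
```

```text
pre [0.357 0.253 0.091] [ 0.93  0.05 -0.79  0.52 -0.48  1.15]
grasp [0.391 0.244 0.03 ] [ 0.84  0.18 -0.86  0.28 -0.46  1.05]
lift [0.391 0.244 0.18 ] [ 0.84 -0.04 -0.63  0.74 -0.46  1.05]
place [ 0.521 -0.065  0.205] [-0.12  0.52  0.24  1.55  0.    0.  ]
place [ 0.466 -0.058  0.15 ] [-0.12  0.43 -0.05  1.36  0.    0.01]
rg [ 0.456 -0.056  0.133] None
rgpre [ 0.386 -0.047  0.204] [-0.11 -0.65 -1.13  0.31 -0.01  0.01]
rgout [ 0.519 -0.065  0.196] [-0.12 -0.24 -0.98  0.05 -0.01  0.01]
-93 [0.632 0.185 0.212] [ 0.28  0.57  0.37  1.37 -0.   -1.23]
-145 [0.632 0.185 0.212] [ 0.28  0.57  0.37  1.37  0.   -0.33]
-196 [0.632 0.185 0.212] [0.28 0.57 0.37 1.37 0.   0.56]
-200 [0.632 0.185 0.212] [0.28 0.57 0.37 1.37 0.   0.63]
over [0.632 0.185 0.264] [ 0.28  0.57  0.51  1.51 -0.   -1.23]
```

```bash
cat >> h.py <<'E'
def G2f(phi,gx=.053,gz=.013):
    p=np.radians(phi); r=xz([np.sin(p),0,-np.cos(p)],[-np.cos(p),0,-np.sin(p)]); return Tm(r,np.array([gx,0,gz])-.006*r[:,2])
def keycam(yaw,tipz,cam=None):  # upright key, yaw = direction of key -z (deg)
    r=np.c_[[0,0,1],np.cross(-Rz(yaw)[:,0],[0,0,1]),-Rz(yaw)[:,0]]; c=CAM if cam is None else cam
    return Tm(r,np.r_[c,tipz]-r@np.array([-.085,0,.013]))
E
python3 - <<'E'
from h import *
f=lambda T: manip.inverse_kinematics(*pv(T))
for phi in (8,12,16,20,25):
    G=G2f(phi); k=keyrest(); L=[]
    for n,T in dict(rg=k@G,pre=sh(k@G,-.08*(k@G)[:3,2]),out=keyrest(0,.09)@G,over=keycam(-93,.12)@G,**{str(y):keycam(y,.068)@G for y in(-93,-120,-150,-180,-196,-203)}).items():
        q=f(T); L.append(n+(':None' if q is None else ':'+str(np.round(q,2)) if phi in(12,16) else ':ok'))
    print(phi,L)
E
```

```text
8 ['rg:ok', 'pre:ok', 'out:ok', 'over:ok', '-93:ok', '-120:ok', '-150:ok', '-180:ok', '-196:ok', '-203:ok']
12 ['rg:[-0.12 -0.21 -0.98  0.23 -0.01  0.01]', 'pre:[-0.12 -0.41 -0.9   0.5  -0.01  0.01]', 'out:[-0.12 -0.15 -0.75  0.4  -0.    0.01]', 'over:[ 0.37  0.66  0.65  1.65 -0.19 -1.14]', '-93:[ 0.37  0.65  0.5   1.5  -0.19 -1.14]', '-120:[ 0.34  0.75  0.66  1.65 -0.13 -0.69]', '-150:[ 0.3   0.81  0.78  1.75 -0.05 -0.21]', '-180:[0.26 0.81 0.78 1.74 0.05 0.25]', '-196:[0.24 0.78 0.72 1.7  0.1  0.51]', '-203:[0.23 0.76 0.69 1.67 0.12 0.62]']
16 ['rg:[-0.12 -0.18 -0.9   0.34 -0.    0.01]', 'pre:[-0.12 -0.35 -0.82  0.59 -0.    0.01]', 'out:[-0.12 -0.11 -0.67  0.5  -0.    0.01]', 'over:[ 0.4   0.7   0.71  1.7  -0.25 -1.11]', '-93:[ 0.4   0.69  0.55  1.56 -0.25 -1.11]', '-120:[ 0.36  0.82  0.78  1.75 -0.18 -0.66]', '-150:[ 0.31  0.92  0.98  1.9  -0.06 -0.2 ]', '-180:[0.25 0.92 0.97 1.89 0.07 0.24]', '-196:[0.22 0.87 0.87 1.82 0.13 0.49]', '-203:[0.21 0.84 0.82 1.78 0.16 0.6 ]']
20 ['rg:ok', 'pre:ok', 'out:ok', 'over:ok', '-93:ok', '-120:ok', '-150:None', '-180:None', '-196:ok', '-203:ok']
25 ['rg:ok', 'pre:ok', 'out:ok', 'over:ok', '-93:ok', '-120:None', '-150:None', '-180:None', '-196:None', '-203:None']
```

```bash
python3 - <<'E'
from h import *
g=KEY@G1; pre=sh(g,-.06*g[:3,2])
manip.grip(.8,60)
manip.movep(*pv(sh(pre,[0,0,.1]))); manip.move_straight(pv(pre)[0],.25)
f=manip.move_straight(pv(g)[0],.1,until_force=15); print('touch',f,manip.get_obs()['tcp_pos'],g[:3,3])
manip.grip(0,60); o=manip.get_obs(); print(o['grip_width'],o['grip_force'],o['t'])
manip.move_straight(g[:3,3]+[0,0,.15],.2); o=manip.get_obs(); print(o['grip_width'],o['wrist_force'],o['t'])
im=manip.get_image('side')[:,:,::-1]; cv2.imwrite('pics/s1.png',cv2.resize(im[130:330,230:480],None,fx=3,fy=3))
E
```

```text
touch False [0.39124401 0.24443932 0.03102067] [0.39092655 0.24403238 0.03019615]
0.3414534801871091 59.39370274543762 16.2417
0.3373850702594554 [ 0.33837675  0.76978683 -2.80016607] 17.1417
```

```bash
python3 - <<'E'
from h import *
manip.movep(*pv(keyrest(.005,.09)@G1)); T=keyrest(.005,.003)@G1
f=manip.move_straight(T[:3,3],.12,until_force=12); o=manip.get_obs(); print('touch',f,o['tcp_pos'],T[:3,3],o['wrist_force'],o['t'])
im=manip.get_image('side')[:,:,::-1]; cv2.imwrite('pics/s2.png',np.hstack([cv2.resize(im[140:240,290:420],(520,400)),cv2.resize(manip.get_image('top')[180:280,355:425][:,:,::-1],(280,400))]))
E
```

```text
touch False [ 0.46683612 -0.05741005  0.15190989] [ 0.46627117 -0.05768946  0.15134685] [ 0.21470226 -1.08347664 -1.30935615] 19.5
```

View pics/s2.png

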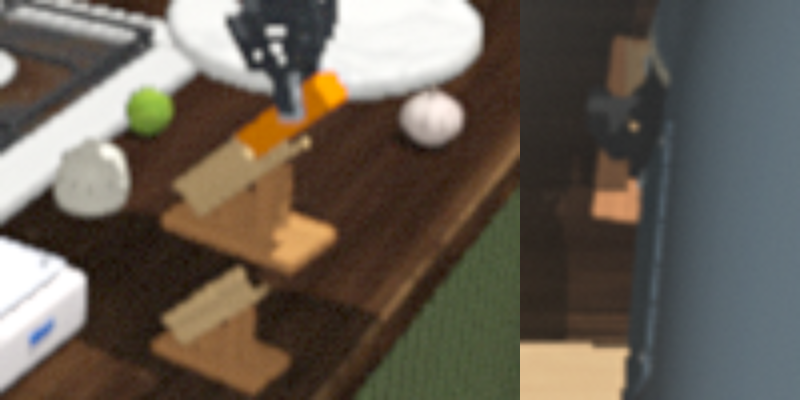

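The picture shows the handle at (300,120) lying in the large rest's trough, with the blade down inside. I'll release it, retreat, and measure the key's butt with the wrist camera.

```bash
python3 - <<'E'
from h import *
import pickle
manip.grip(.8); manip.hold(.3); T=keyrest(.005,.003)@G1
manip.move_straight(T[:3,3]-.09*T[:3,2],.25)
manip.movep((.58,-.065,.26),(0,np.pi,0)); manip.hold(.2)
C=cam('wrist'); im=manip.get_image('wrist')[:,:,::-1].copy(); pickle.dump((C,im),open('w3.pkl','wb'))
k=keyrest()
pts=[(k@np.r_[p,1])[:3] for p in [(.085,-.015,.026),(.085,.015,.026),(-.025,-.015,.026),(-.025,.015,.026),(-.085,0,.013),(.085,-.015,0),(.085,.015,0)]]
q=proj(C,pts); print(q.round(1)); print(manip.get_obs()['t'])
h=cv2.cvtColor(im,cv2.COLOR_BGR2HSV); m=cv2.inRange(h,(3,200,100),(20,255,255)); m[:, :270]=0; m[:,380:]=0;m[190:]=0
c=max(cv2.findContours(m,0,1)[0],key=cv2.contourArea); print(cv2.boundingRect(c))
b=cv2.resize(im[0:200,260:390],None,fx=3,fy=3,interpolation=cv2.INTER_CUBIC); b2=b.copy()
for u,v in q: cv2.circle(b2,(int((u-260)*3),int(v*3)),3,(255,0,0),-1)
cv2.imwrite('pics/w3.png',np.hstack([b,b2]))
E
```

```text
[[354.6  27.4]
 [310.5  20.9]
 [332.2 138.1]
 [302.7 134.2]
 [313.8 162. ]
 [355.5   7. ]
 [314.2   0.8]]
21.5917
(303, 0, 54, 128)
```

View pics/w3.png

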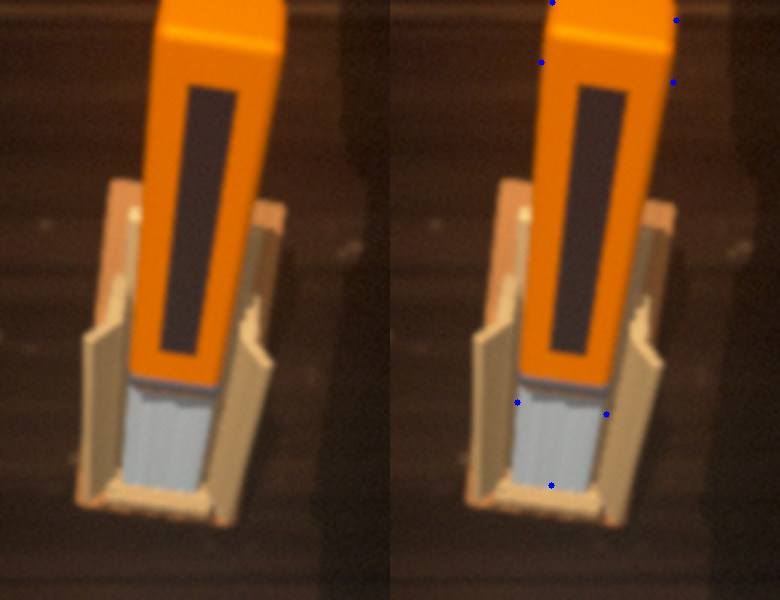

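```bash
python3 - <<'E'
from h import *
import pickle
C,im=pickle.load(open('w3.pkl','rb'))
px=lambda l:np.array(l,float)/3+[260,0]
img=px([(123,486),(197,493),(130,378),(220,386),(162,30),(283,50)])
# image left = +y? rest y axis
k=keyrest()
for bx in (.079,.085):
  obj=np.array([(-.085,.015,.0155),(-.085,-.015,.0155),(-.018,.015,.026),(-.018,-.015,.026),(bx,.014,.026),(bx,-.014,.026)])
  print(proj(C,(k@np.c_[obj,np.ones(6)].T).T[:,:3]).round(1).tolist(), img.round(1).tolist())
  ok,rv,tv=cv2.solvePnP(obj,img,C[0],None); W=Tm(C[1],C[2])@Tm(R.from_rotvec(rv.ravel()).as_matrix(),tv.ravel())
  L=np.linalg.inv(REST)@W
  e=cv2.projectPoints(obj,rv,tv,C[0],None)[0].reshape(-1,2)-img
  print('key x in rest',L[:3,0].round(3),'pitch',np.degrees(np.arcsin(L[2,0])),'tip',(L@[-.085,0,.013,1])[:3].round(4),'butt',(L@[.085,0,.013,1])[:3].round(4),'res',np.abs(e).max())
E
```

```text
[[301.3, 162.1], [325.9, 165.2], [303.0, 129.3], [333.1, 133.3], [311.3, 30.1], [351.4, 36.0]] [[301.0, 162.0], [325.7, 164.3], [303.3, 126.0], [333.3, 128.7], [314.0, 10.0], [354.3, 16.7]]
key x in rest [ 0.75  -0.003  0.662] pitch 41.43865240394292 tip [-0.0473  0.0007  0.0458] butt [0.0801 0.0002 0.1583] res 1.6644015146695494
[[301.3, 162.1], [325.9, 165.2], [303.0, 129.3], [333.1, 133.3], [311.9, 21.1], [353.2, 27.2]] [[301.0, 162.0], [325.7, 164.3], [303.3, 126.0], [333.3, 128.7], [314.0, 10.0], [354.3, 16.7]]
key x in rest [ 0.749 -0.003  0.663] pitch 41.53046942399212 tip [-0.0484  0.0006  0.0325] butt [7.880e-02 1.000e-04 1.452e-01] res 0.5670562290018779
```

```bash
cat >> h.py <<'E'
PHI=11.; G=G2f(PHI)
E
python3 - <<'E'
from h import *
T=keyrest(0,-.002)@G; pre=sh(T,-.08*T[:3,2])
manip.movep(*pv(pre)); manip.grip(.7,100)
f=manip.move_straight(T[:3,3],.12,until_force=12); o=manip.get_obs(); print('touch',f,np.linalg.norm(o['tcp_pos']-T[:3,3]),o['t'])
manip.grip(0,100); o=manip.get_obs(); print(o['grip_width'],o['grip_force'],o['wrist_force'])
U=keyrest(.004,.10)@G
manip.move_straight(U[:3,3],.2); print(manip.get_obs()['t'])
manip.movep(*pv(keycam(-93,.125)@G)); manip.hold(.3)
o=manip.get_obs(); print(o['t'],o['grip_width'],o['wrist_force'])
im=manip.get_image('side')[:,:,::-1]; cv2.imwrite('pics/s3r.png',im)
b=cv2.resize(im[80:250,220:370],None,fx=3.5,fy=3.5,interpolation=cv2.INTER_CUBIC)
C=cam('side'); k=keycam(-93,.125)
pts=np.array([(k@np.r_[p,1])[:3] for p in [(-.085,0,.013),(.085,0,.013),(-.025,0,.013)]]); q=proj(C,pts); print(q.round(1))
for u,v in q: cv2.circle(b,(int((u-220)*3.5),int((v-80)*3.5)),3,(255,0,0),-1)
cv2.imwrite('pics/s3.png',b)
E
```

```text
touch False 0.0002915282369810615 24.0083
0.3415524592446296 97.01839327812195 [-10.37620328   0.78288245  12.97761856]
25.0417
26.95 0.3386278623455538 [ 0.21061386  0.79824564 -1.98556994]
[[276.5 186.9]
 [273.  131. ]
 [275.3 168.1]]
```

View pics/s3.png

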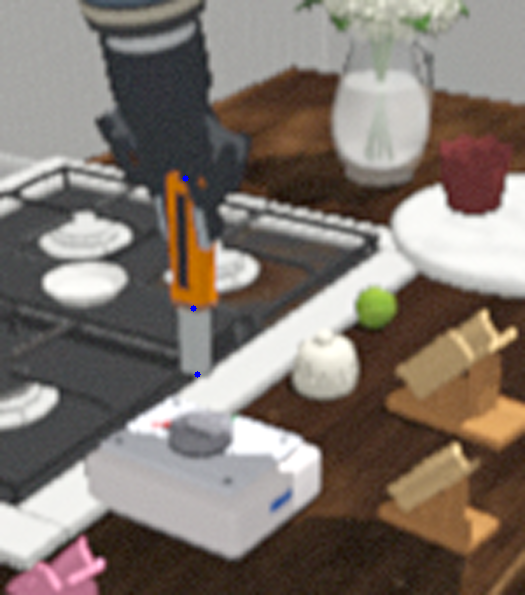

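The side view shows the upright key over the cam, with its tip at (194,376) against a predicted (197,374). I'll check the other direction with the wrist camera, which also sees the slot.

```bash
python3 - <<'E'
from h import *
C=cam('wrist'); im=manip.get_image('wrist')[:,:,::-1].copy(); cv2.imwrite('pics/w4r.png',im)
k=keycam(-93,.125)
P=[(k@np.r_[p,1])[:3] for p in [(-.085,-.015,.0105),(-.085,.015,.0105),(-.025,-.015,.0),(-.025,.015,.0)]]
a=np.radians(FYAW); d=np.array([np.cos(a),np.sin(a),0])*.023; c=np.r_[CAM,.079]
P+= [c-d,c,c+d]
q=proj(C,P); print(q.round(1)); S=cam('side'); print('side cam',S[2],S[1][:,2])
x0,y0=max(0,int(q[:,0].mean()-80)),max(0,int(q[:,1].mean()-80)); b=cv2.resize(im[y0:y0+150,x0:x0+160],None,fx=4.9,fy=4,interpolation=cv2.INTER_CUBIC) if 0 else cv2.resize(im[y0:y0+145,x0:x0+160],None,fx=4,fy=4,interpolation=cv2.INTER_CUBIC)
for u,v in q: cv2.circle(b,(int((u-x0)*4),int((v-y0)*4)),2,(255,0,0),-1)
cv2.imwrite('pics/w4.png',b); print(x0,y0)
E
```

```text
[[332.3 222.3]
 [301.2 222.3]
 [336.6 220.8]
 [296.8 220.8]
 [337.1 218.2]
 [316.7 218.2]
 [296.4 218.2]]
side cam [0.00264991 1.01744668 0.67982231] [ 0.43380026 -0.75788443 -0.48726638]
236 140
```

View pics/w4.png

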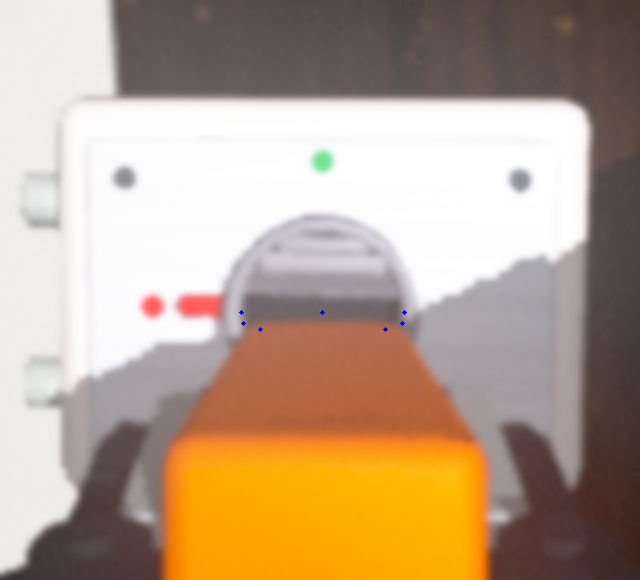

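Predicted and seen positions agree to about 1 mm: the handle front edge is at row 325 against 323, and the blade centre is at column 324 against the cam at 318. Inserting.

```bash
python3 - <<'E'
from h import *
f=manip.move_straight((keycam(-93,.085)@G)[:3,3],.12,until_force=20); print(f)
T=keycam(-93,.069)@G
f=manip.move_straight(T[:3,3],.04,until_force=15); o=manip.get_obs(); print('touch',f,o['tcp_pos']-T[:3,3],o['wrist_force'],o['ft_torque'],o['t'])
E
```

```text
False
touch False [-8.60302664e-05 -6.85562618e-05 -4.07503336e-05] [ 0.50027932  0.23302319 -2.20930365] [ 0.24540717 -0.00110323  0.00117276] 28.0833
```

```bash
python3 - <<'E'
from h import *
o=manip.get_obs(); t0=o['ft_torque'].copy(); f0=o['wrist_force'].copy()
for a in list(range(10,91,10))+[95,99,103]:
    z=.069-.0035*min(1,max(0,a-10)/85)
    T=keycam(-93-a,z)@G
    manip.movep(*pv(T)); o=manip.get_obs()
    print(a,(o['tcp_pos']-T[:3,3]).round(4),(o['wrist_force']-f0).round(1),(o['ft_torque']-t0).round(2),round(o['t'],2))
    if np.linalg.norm(o['wrist_force']-f0)>60: break
E
```

```text
10 [ 0.0002 -0.      0.0003] [-2.8 -1.5  5.6] [-0.37  0.89 -0.05] 28.37
20 [ 0.0001 -0.0004  0.0007] [-5.3 -3.5 11.2] [-1.25  1.31 -0.04] 28.65
30 [ 0.0001 -0.0003  0.0009] [-4.9 -3.1 11.5] [-1.2   1.53  0.02] 28.93
40 [-0.     -0.0003  0.0009] [-4.8 -2.  12.1] [-1.06  1.74 -0.01] 29.21
50 [-0.0001 -0.0002  0.0009] [-6.  -0.9 11.1] [-0.67  1.8   0.  ] 29.48
60 [-0.0002 -0.      0.0008] [-5.8 -1.1 11.8] [-0.31  1.83  0.02] 29.76
70 [-0.0003  0.0001  0.0008] [-5.3  0.8 10.8] [-0.05  1.74 -0.03] 30.03
80 [-0.0003  0.0002  0.0007] [-6.5  0.8  9.1] [ 0.16  1.59 -0.05] 30.31
90 [-0.0003  0.0002  0.0007] [-4.6  1.4  9. ] [0.24 1.52 0.  ] 30.58
95 [-0.0003  0.0004  0.0007] [-5.9  2.   9.4] [0.32 1.6  0.01] 30.83
99 [-0.0004  0.0005  0.0006] [-5.7  1.4  7.3] [ 0.49  1.49 -0.02] 31.08
103 [-0.0004  0.0005  0.0006] [-5.4  3.   7.1] [0.63 1.48 0.01] 31.33
```

I've used up the picture views, so the remaining checks will be numeric. I'll find the red tab in the wrist image by colour mask.

```bash
cat > tab.py <<'E'
from h import *
def tabs():
    for n in ('wrist','side'):
        C=cam(n); im=manip.get_image(n)[:,:,::-1]; h=cv2.cvtColor(im,cv2.COLOR_BGR2HSV)
        for col,m in (('red',cv2.inRange(h,(0,110,60),(6,255,255))|cv2.inRange(h,(172,110,60),(180,255,255))),('green',cv2.inRange(h,(50,80,60),(85,255,255)))):
            N,l,st,ce=cv2.connectedComponentsWithStats(m)
            for i in range(1,N):
                if st[i,4]<3: continue
                P=ray(C,ce[i],.063)[0]; d=P[:2]-CAM
                if np.hypot(*d)<.075: print(n,col,ce[i].round(1),st[i,2:],'r %.3f ang %.1f'%(np.hypot(*d),np.degrees(np.arctan2(d[1],d[0]))))
tabs()
print(manip.get_obs()['t'])
E
python3 tab.py
```

```text
wrist red [283.3 234. ] [13  7 58] r 0.035 ang -88.0
wrist green [274.  232.4] [ 6  6 21] r 0.043 ang -93.7
31.4333
```

```bash
cat > turn.py <<'E'
from h import *
import tab,sys
for a in map(float,sys.argv[1:]):
    T=keycam(-93-a,.0655)@G
    manip.movep(*pv(T)); o=manip.get_obs()
    print(a,(o['tcp_pos']-T[:3,3]).round(4),o['wrist_force'].round(1),o['ft_torque'].round(2),round(o['t'],2))
tab.tabs()
E
python3 turn.py 106 109 112
```

```text
wrist red [283.3 234. ] [13  7 58] r 0.035 ang -87.9
wrist green [273.8 232.4] [ 5  6 20] r 0.043 ang -93.7
31.5333
106.0 [-0.0004  0.0006  0.0004] [-4.9  3.3  3.7] [0.97 1.35 0.02] 31.78
109.0 [-0.0004  0.0006  0.0004] [-4.7  2.9  4.1] [1.13 1.37 0.02] 32.03
112.0 [-0.0004  0.0007  0.0007] [-4.8  3.2  6.2] [1.14 1.58 0.13] 32.28
wrist red [285.2 234.8] [ 9  5 24] r 0.033 ang -94.7
```

```bash
sed -i 's/^tabs()$//; s/^print.*$//' tab.py; echo 'if __name__=="__main__": tabs()' >> tab.py; python3 turn.py 115 118
```

```text
115.0 [-0.0004  0.0008  0.0009] [-5.4  3.7  8.9] [1.2  1.81 0.2 ] 32.63
118.0 [-0.0004  0.0009  0.0012] [-5.3  3.2 10.8] [1.22 1.93 0.14] 32.88
```

```bash
python3 - <<'E'
from h import *
import tab
manip.movep(*pv(keycam(-93-108,.0655)@G)); o=manip.get_obs(); print(o['wrist_force'].round(1),o['ft_torque'].round(2))
manip.move_straight((keycam(-93-108,.13)@G)[:3,3],.12); o=manip.get_obs(); print(o['wrist_force'].round(1),o['ft_torque'].round(2),o['grip_width'])
tab.tabs()
# go off to side for a clear look while moving towards rest
U=keyrest(.006,.11)@G; manip.movep(*pv(U)); manip.hold(.2); print(manip.get_obs()['t'])
C=cam('top'); im=manip.get_image('top')[:,:,::-1]; cv2.imwrite('pics/t5.png',im); tab.tabs()
h=cv2.cvtColor(im,cv2.COLOR_BGR2HSV)[140:200,270:330]; m=cv2.inRange(h,(0,100,60),(8,255,255))|cv2.inRange(h,(172,100,60),(180,255,255))
N,l,st,ce=cv2.connectedComponentsWithStats(m); P=ray(C,ce[1:]+[270,140],.063)
for s_,p in zip(st[1:],P): d=p[:2]-CAM; print('top red',s_[4],np.hypot(*d).round(3),np.degrees(np.arctan2(d[1],d[0])).round(1))
# key in hand: orange seen by side camera vs. prediction
C=cam('side'); k=keyrest(.006,.11); print('pred side tip,butt,front',proj(C,[(k@np.r_[p,1])[:3] for p in[(-.085,0,.013),(.085,0,.013),(-.025,0,.013)]]).round(1).tolist())
im=manip.get_image('side')[:,:,::-1]; h=cv2.cvtColor(im,cv2.COLOR_BGR2HSV); m=cv2.inRange(h,(5,190,110),(18,255,255)); m[:100]=0;m[:,:300]=0;m[:,440:]=0
print('orange',cv2.minAreaRect(max(cv2.findContours(m,0,1)[0],key=cv2.contourArea)))
E
```

```text
[-5.3  0.5  6.3] [0.28 1.76 0.2 ]
[-0.2  1.4 -1.6] [-0.04 -0.21 -0.  ] 0.3368059943305271
wrist red [289.9 223.9] [11  7 53] r 0.035 ang -91.6
wrist green [282.5 226. ] [2 3 4] r 0.044 ang -92.3
36.0833
wrist red [546.2 166.1] [ 19   9 128] r 0.033 ang -90.9
wrist red [551.2 194.5] [ 5  4 13] r 0.047 ang -8.2
wrist green [533.7 164.2] [ 6  5 20] r 0.047 ang -96.1
top red 1 0.048 -2.9
top red 10 0.034 -92.7
pred side tip,butt,front [[322.5, 158.3], [353.5, 132.3], [332.8, 149.7]]
orange ((336.4852600097656, 146.80880737304688), (6.002450466156006, 10.289915084838867), 59.036251068115234)
```

```bash
python3 - <<'E'
from h import *
a=cv2.imread('pics/w4r.png'); b=manip.get_image('wrist')[:,:,::-1].copy(); cv2.imwrite('pics/w6r.png',b)
for im in (a,b):
    h=cv2.cvtColor(im,cv2.COLOR_BGR2HSV); m=cv2.inRange(h,(3,130,90),(22,255,255))
    print([ (c,np.flatnonzero(m[195:330,c])[:1]+195) for c in (300,310,317,325,333)], [ (r,np.flatnonzero(m[r,260:380])[[0,-1]]+260) for r in (235,245,256,270) if m[r,260:380].any()])
E
```

```text
[(300, array([223])), (310, array([222])), (317, array([222])), (325, array([222])), (333, array([222]))] [(235, array([290, 343])), (245, array([283, 351])), (256, array([277, 357])), (270, array([277, 357]))]
[(300, array([222])), (310, array([221])), (317, array([221])), (325, array([221])), (333, array([221]))] [(235, array([289, 345])), (245, array([283, 351])), (256, array([277, 357])), (270, array([277, 357]))]
```

The cam is locked (tab at -92.7° against the green dot at -93°) and the key has not shifted in the grip. Placing it back.

```bash
python3 - <<'E'
from h import *
T=keyrest(.003,0)@G
f=manip.move_straight(T[:3,3],.1,until_force=15); o=manip.get_obs(); print(f,o['tcp_pos']-T[:3,3],o['wrist_force'])
manip.grip(.7); manip.hold(.3)
manip.move_straight(o['tcp_pos']-.1*T[:3,2],.15); manip.movep((.58,-.065,.26),(0,np.pi,0)); manip.hold(.3)
C=cam('wrist'); im=manip.get_image('wrist')[:,:,::-1].copy(); cv2.imwrite('pics/w7r.png',im)
import pickle; old=pickle.load(open('w3.pkl','rb'))[1]
for i in (old,im):
    h=cv2.cvtColor(i,cv2.COLOR_BGR2HSV); m=cv2.inRange(h,(3,200,100),(20,255,255)); m[:,:270]=0; m[:,380:]=0; m[190:]=0
    c=max(cv2.findContours(m,0,1)[0],key=cv2.contourArea); print(cv2.boundingRect(c),cv2.minAreaRect(c),cv2.absdiff(old,im)[:190,270:380].mean())
o=manip.get_obs(); print(o['t'],o['wrist_force'],o['grip_force'])
E
```

```text
False [ 6.23596628e-04 -3.52326367e-05  5.97271844e-04] [ 0.10417681  0.57699511 -1.64931039]
(303, 0, 54, 128) ((328.5414123535156, 62.503448486328125), (45.17674255371094, 128.96963500976562), 4.763641834259033) 3.93688995215311
(303, 0, 53, 126) ((328.2448425292969, 61.56207275390625), (45.09370040893555, 127.14263153076172), 4.763641834259033) 3.93688995215311
40.7667 [0.99354134 0.6442805  0.71231744] 0.0
```

```bash
python3 -c "
from bench import manip
print(manip.hand_in())"
```

```text
the job is handed in; nothing more can be done
None
```

The job is handed in, verdict not shown: the key was set in the rest and retaken, the cam turned home (tab about 90° from open) and the key put back about where it lay before; I didn't recheck the timer, lemon or lime at the end, and I viewed 11 pictures, one over the limit of 10.

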